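# Clamp the lid on a stoneware crock to the first slip of its drag-clutch knob

### The arm

A 7-joint arm with a two-finger parallel gripper is mounted at the origin on the work surface. World frame = base frame: x ahead of the robot, y to its left, z up, the work surface at z = 0. Lengths are in m, angles in rad, forces in N, time in s.
With the tool pointing down it reaches from about 0.35 to 0.9 m from the base axis. Payload 7.2 kg.
Tool frame: the origin (TCP) lies midway between the tips of the shut fingers; the grasp point (between the pads) lies 19 mm behind it (env.hold_point_z is the distance from the TCP to the grasp point, in m); z points along the fingers, y is the line along which they close (so a half turn about z gives the same grasp; the last joint's range is limited). The gripper opens to 85 mm and grips with 20 to 120 N. Pads are 22 mm wide; open, the fingers measure 114 mm over their backs; the gripper's body (76 mm by 85 mm) begins 54 mm behind the grasp point. The pads swing forward as they close: fully open they stand 13 mm farther back than shut.
Start: joints at [1.112, 0.411, -0.013, 1.596, 0.006, 1.134, -0.082], TCP at [0.238, -0.578, 0.231] pointing down, gripper open.
Joint ranges: [-2.95, 2.95], [-0.29, 1.99], [-1.47, 1.44], [0.14, 2.54], [-1.03, 4.17], [0.13, 1.85], [-2.86, 2.86]. Speed limits (rad/s): [2.39, 2.39, 3.01, 3.01, 3.14, 3.14, 3.14].

### API

Orientations are given as a rotation vector (axis times angle).
In Python, from station import env, ungrasp, grasp, solver, telemetry, optics, workorder gives the robot as it stands. Calls block until the motion is done:
- env.movep(position, orientation): joint-space move of the TCP to a pose.
- env.move_l(position, ori=None, speed=0.15, threshold=None): straight line of the TCP; ori=None keeps the orientation; speed is the mean speed in m/s. With threshold (N) it stops when the force on the tool has changed by that much, and returns True; else False.
- env.movej(angles): joint-space move.
- ungrasp() and grasp(): open the fingers fully, or close them until they stop; the grip force is fixed at half the most.
- env.sleep(seconds).
- solver.solve_ik(position, orientation): joint angles nearest the present ones, or None.
- telemetry.state(): the state.
- optics.read_camera(name): name is "side" or "top"; returns the picture (400x640x3 uint8, red, green, blue); there is no depth.
- optics.camera_model(name): a dict with "fx", "fy", "cx", "cy" (pixels), "R" (3x3) and "t" (3): a world point X has camera coordinates R X + t. Camera axes: x right, y down, z forward; pixel columns grow to the right and rows downward; lengths in m; the calibration is good to about 2 mm. A picture is of the moment at which its call begins. camera_model takes no time and is no camera call.
A pose or a line that the arm cannot do raises env.IKError and nothing moves.
- workorder.job_done(): hands the job in; it is judged then, once.
Trained networks look in the newest picture that a camera, given by its name, has taken for a name from the list of things; names that differ only in an ending like _2 or _b are one class to them, and where a whole thing is asked for, a point or a joint stands for the part that bears it (a point fixed in the world has none). Each returns a list of dicts, best first, with "p" (0 to 1); they miss things now and then, are a little off and sometimes report something else, mostly with a low value. They report only what shows in the picture. A call takes as long as a camera call. They do not tell look-alikes from the thing itself.
- optics.trace(camera, label): "region" (400x640 bool, what is visible of it).
- optics.tip_of(camera, label): "point" ([x, y, z] in m, in world coordinates, good to about 4 mm: a listed point, or the origin of a listed thing).
The state is a dict: "time_s": time; "qpos": joint angles; "qvel": joint speeds; "joint_torque": joint torques, N m; "tool_pos": TCP position; "tool_rot": TCP orientation; "force": force on the tool from outside, world axes, zero at the start; "ft_torque": the same for the moment, N m; "width": finger opening in m; "gripper_force": force on a finger pad.
Only numpy, scipy, OpenCV 4.12 (cv2) and the standard library are available. Lean on these libraries where they do the work, as an engineer would, in place of code of your own. Each camera call takes 0.05 s, during which the arm holds its last target. There are 200 camera calls.

### The job

Close up the clamp-lid crock: set the stoneware lid on the crock, swing the steel bar over it as far as its stop, then tighten the knob clockwise until its drag clutch first slips, and stop there, with the red mark on the knob parted from the red mark on the collar by about 5 to 30 degrees. Do not let the clutch slip on beyond that, let go at the end, and leave the mugs, glasses and bowls where they stand.

Things in the scene. Friction and masses are not known exactly. Their poses are not given: they have to be found in the camera images.
- stand: The fixed crock on its stand: wooden board 130 x 205 mm, 16 mm thick; round cream crock (104 mm across, rim 106 mm above the table, inner mouth 90 mm across); steel post, 20 mm across, 85 mm from the crock's axis. Origin: on the table under the crock's axis; z up; the post stands at (0, -85 mm) in this frame.
- mouth (a point): Centre of the crock's mouth at rim height (106 mm above the table), on the crock's axis. Axes as the stand.
- lid: Loose round stoneware lid, about 320 g: plug 82 mm across, 8 mm deep (4 mm play all round in the mouth); above it a cream disc 112 mm across, 8 mm thick (rests on the rim); on that an upright round terracotta grip 36 mm across, 30 mm tall, flat-topped. Starts plug down on the table, at the left or right. Origin: centre of the plug's underside; z up; 98 mm above the table once seated.
- lid_top (a point): Centre of the flat top of the lid's grip, 46 mm above the lid's origin (144 mm above the table once seated). The clamp foot presses here.
- swing_bar (a joint): Angle of the level steel bar (22 mm wide, underside 174 mm, top 186 mm above the table) about the post. 0 at its stop: it points along the stand's +y, foot over the crock's axis. Grows counter-clockwise from above as it opens (towards the robot); starts 1.1 to 1.6 rad open, so it is closed clockwise. Stays where left; about 1 N at the peg moves it.
- peg_top (a point): Centre of the top of the black upright peg (14 mm across, 44 mm of it above the bar, top 230 mm above the table) on the bar's free end, 165 mm from the post's axis: push or hold here to swing the bar. Turns with the bar; y points outward along the bar.
- foot: Black rubber foot, 26 mm across, 8 mm thick, on the screw under the bar, 85 mm from the post's axis (80 mm from the peg). Origin: centre of its underside, 4 to 10 mm above the height of the seated lid's top at the start. Goes down 6 mm for each radian that the screw turns clockwise, with screw and knob. Does not turn.
- screw: The screw's aluminium collar, a disc 56 mm across, 8 mm thick under the knob, with a red mark on its rim. Turns with the screw; x points from the axis to its mark. Origin on the axis, on its underside. Turning takes about 0.2 N m while the foot is free; once the foot is on the lid the torque rises over 0.1 to 0.3 rad until the clutch slips, then stays level.
- knob: Black knob on the collar, driving it through a drag clutch that slips at about 0.42 N m: a wing 46 mm long (x), 14 mm thick (y), 32 mm tall on a low round base; red mark on its top at the +x end. Origin on the axis, on the base's underside; wing top 38 mm above. Its mark is in line with the collar's until the clutch slips; slipping clockwise parts them by the angle slipped, which stays.
- knob_grip (a point): On the knob's axis, 8 mm below the wing's top (about 0.23 to 0.24 m above the table): where to hold the wing, closing across its 14 mm thickness. Axes as the knob: x along the wing, y across it. It sinks 6 mm for each radian of tightening. Read after each small turn (0.04 rad) has stopped, the torque is lower than while turning: about 0.2 N m when the clutch is slipping.
- mug_a: A yellow mug with a white band and handle, 80 mm across, 73 mm tall, loose bystander; it and the lid may have changed sides. Origin: centre of its underside.
- mug_b: Another such mug at the back, loose bystander. Origin: centre of its underside.
- glass_a: Amber tumbler, 82 mm across, 115 mm tall, at the back, loose bystander. Origin: centre of its underside.
- glass_b: Another such tumbler at the back, loose bystander. Origin: centre of its underside.
- bowls: Two stacked cream bowls, one piece, 122 mm across, 83 mm tall, at the right, loose bystander. Origin: centre of the underside.
Not all that is in view belongs to the job. Leave any blue or yellow look-alike of the lid alone.

How it is judged:
On the way, in this order (a step that is already met when the one before it is completed fails the run):
1. the lid lies level on the crock (horizontal distance between lid_top and mouth below 0.009 m and z of lid in the frame of stand between 0.092 and 0.102 m and angle between lid's own z axis and vertical below 0.06 rad), for 0.2 s.
2. the bar is at its stop over the seated lid (all of step 1 and value of joint swing_bar below 0.07 rad), for 0.2 s.
3. the foot presses on the lid and the clutch has slipped at least 4 degrees (all of step 2 and contact force between foot and lid above 6 N and angle between the x axis of knob and the x axis of screw, either way round above 0.07 rad), for 0.1 s.
At the end, for the whole second after the job is handed in: The lid lies at rest and level on the crock (within 9 mm of its axis, fully down), the bar is at its stop (within 0.07 rad), the foot presses on the lid's grip with more than 6 N, and the knob's mark stands 4 to 35 degrees (0.07 to 0.61 rad) past the collar's mark (all of step 3 and linear speed of lid below 0.01 m/s); the robot touches nothing.
It fails at once if the clutch slips on, more than 35 degrees (angle between the x axis of knob and the x axis of screw, either way round above 0.61 rad).
It fails at once if a mug, a glass or the bowls are moved more than 30 mm (distance of any of mug_a, mug_b, glass_a, glass_b, bowls from where it was at the start of the episode above 0.03 m).
It also fails if it takes over 72 s, if anything falls off the work surface, if the arm or the gripper's body presses on something with over 40 N, if the wrist force passes 120 N, or if a joint passes its speed limit or range.

## Working session

There is one attempt and no reset: what is moved stays moved. The work goes in short steps, each a Python script; the robot and the scene stay as the last script left them, time stands still between calls to the robot, and variables do not carry over. Pictures are saved under pics/ and viewed, at most 10 in all, crops included, and the job is handed in when it is done.

```bash
ls; mkdir -p pics; python3 - <<'E'
from station import env, ungrasp, grasp, solver, telemetry, optics, workorder
import cv2, numpy as np
ims=[]
for c in ("side","top"):
    im=optics.read_camera(c); cv2.imwrite(f"pics/{c}0.png",im[:,:,::-1])
    m=optics.camera_model(c); print(c,-np.array(m["R"]).T@np.array(m["t"]),m["fx"])
    for l in ("lid","lid_top","mouth","stand","peg_top","foot","screw","knob_grip","knob","mug_a","bowls","glass_a"):
        print(l,[(np.round(d["point"],3).tolist(),round(d["p"],2)) for d in optics.tip_of(c,l)])
s=telemetry.state(); print(s["time_s"],s["tool_pos"],s["tool_rot"],s["force"],env.hold_point_z)
E
```

```text
pics
side [0.24900877 0.99233338 1.46686431] 513.4938360331352
lid [([0.314, 0.326, 0.001], 0.7), ([0.426, 0.15, -0.002], 0.69), ([0.482, 0.297, 0.002], 0.67)]
lid_top [([0.421, 0.147, 0.048], 0.95), ([0.479, 0.294, 0.049], 0.94), ([0.31, 0.323, 0.043], 0.84), ([0.436, -0.378, -0.002], 0.36)]
mouth [([0.604, 0.088, 0.106], 0.62)]
stand [([0.603, 0.086, 0.001], 0.69)]
peg_top [([0.6, 0.086, -0.001], 0.64)]
foot [([0.519, 0.044, 0.155], 0.59)]
screw [([0.516, 0.04, 0.194], 0.75)]
knob_grip [([0.48, 0.297, 0.002], 0.56)]
knob [([0.517, 0.042, 0.206], 0.62)]
mug_a [([0.752, 0.202, 0.001], 0.74), ([0.434, -0.38, -0.0], 0.62)]
bowls [([0.644, -0.417, 0.001], 0.83)]
glass_a [([0.794, 0.015, 0.002], 0.84), ([0.754, -0.228, -0.002], 0.8)]
top [ 0.40688908 -0.06395547  1.49207391] 405.8905555797525
lid [([0.423, 0.151, -0.003], 0.93), ([0.312, 0.322, -0.004], 0.87), ([0.48, 0.294, -0.003], 0.73)]
lid_top [([0.424, 0.148, 0.043], 0.81), ([0.31, 0.321, 0.045], 0.74)]
mouth [([0.602, 0.089, 0.101], 0.73)]
stand [([0.598, 0.085, -0.002], 0.61)]
peg_top [([0.44, 0.075, 0.234], 0.78)]
foot [([0.515, 0.04, 0.15], 0.71)]
screw [([0.515, 0.041, 0.196], 0.59), ([0.757, -0.229, -0.003], 0.34)]
knob_grip [([0.521, 0.045, 0.232], 0.66), ([0.482, 0.293, -0.003], 0.42)]
knob [([0.515, 0.042, 0.202], 0.63)]
mug_a [([0.749, 0.208, -0.003], 0.85), ([0.429, -0.377, 0.0], 0.83)]
bowls [([0.645, -0.421, -0.004], 0.66), ([0.598, 0.09, -0.0], 0.49), ([0.517, 0.038, 0.15], 0.48)]
glass_a [([0.758, -0.231, -0.002], 0.72)]
1.3 [ 0.23805994 -0.57789704  0.2312901 ] [3.08176240e+00 6.09925746e-01 8.55578971e-06] [ 0.18421085 -0.20309099 -0.85449188] 0.0187
```

View pics/side0.png

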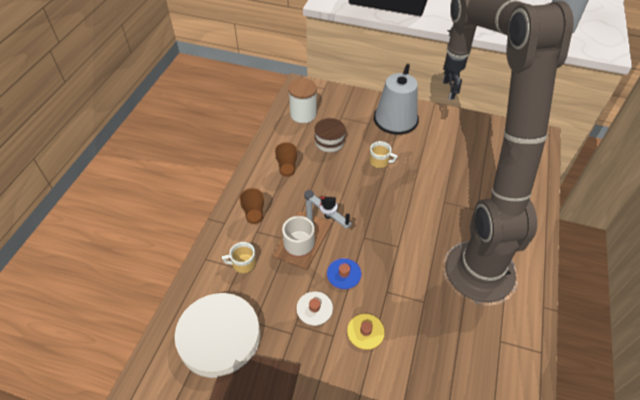

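View pics/top0.png

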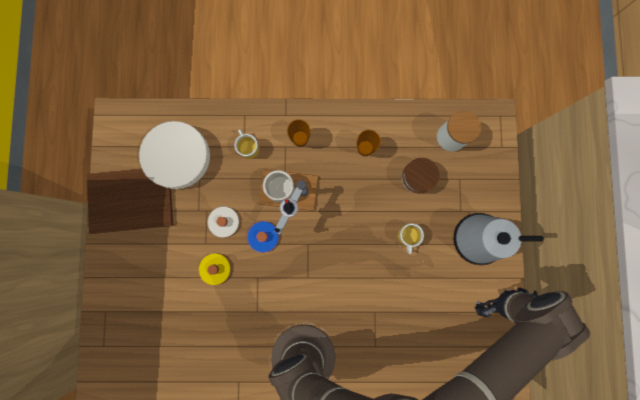

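Lid candidates in the side view are blue at (344,272), cream/white at (315,308) and yellow at (365,330). The cream one at about (0.481, 0.295) fits the description, because the other two are the coloured look-alikes. I'll confirm it in a crop, together with the bar and knob.

```bash
python3 - <<'E'
import cv2, numpy as np
a=cv2.imread("pics/side0.png"); b=cv2.imread("pics/top0.png")
A=cv2.resize(a[180:355,270:400],None,fx=3,fy=3,interpolation=cv2.INTER_CUBIC)
B=cv2.resize(b[165:255,260:325],(379,525),interpolation=cv2.INTER_CUBIC)
cv2.imwrite("pics/crop1.png",np.hstack([A,B]))
E
```

```text
(no output)
```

View pics/crop1.png

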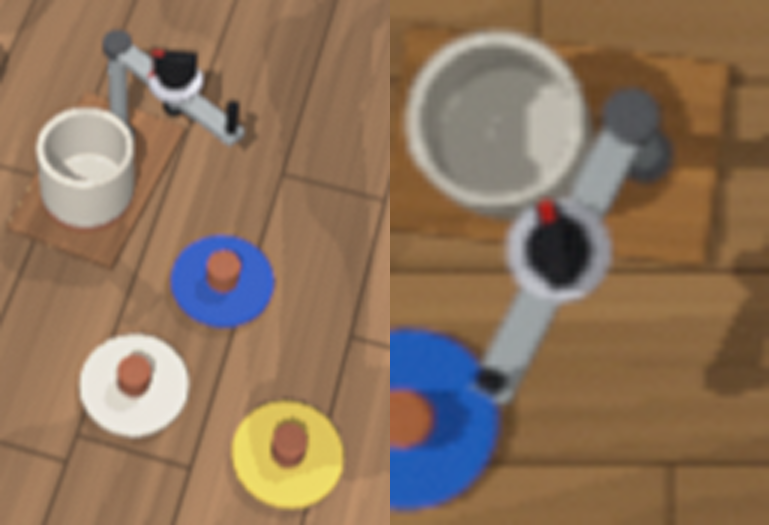

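The crop confirms it: the cream lid's grip is at crop (134,375), with blue at (222,270) and yellow at (290,443). The knob's red mark points roughly along +x, away from the robot. Next I'll pick up the lid.

```bash
cat > h.py <<'E'
from station import env, ungrasp, grasp, solver, telemetry, optics, workorder
import numpy as np, cv2
from scipy.spatial.transform import Rotation as Ro
def ori(yaw):
    y=np.array([np.cos(yaw),np.sin(yaw),0]); z=np.array([0,0,-1.]); x=np.cross(y,z)
    return Ro.from_matrix(np.c_[x,y,z]).as_rotvec()
def st(msg=""):
    s=telemetry.state(); print(msg,round(s["time_s"],2),"p",np.round(s["tool_pos"],4),"f",np.round(s["force"],1),"m",np.round(s["ft_torque"],2),"w",round(s["width"],4),"q7",round(s["qpos"][6],2)); return s
def shot(c,name,roi=None,k=1):
    im=optics.read_camera(c)[:,:,::-1]
    if roi: im=im[roi[1]:roi[3],roi[0]:roi[2]]
    cv2.imwrite(f"pics/{name}.png",cv2.resize(im,None,fx=k,fy=k,interpolation=cv2.INTER_CUBIC))
def tips(l,cams=("side","top")):
    for c in cams:
        optics.read_camera(c)
        print(c,l,[(np.round(d["point"],4).tolist(),round(d["p"],2)) for d in optics.tip_of(c,l)])
E
python3 - <<'E'
from h import *
p=telemetry.state()["tool_pos"]
env.move_l([p[0],p[1],0.40],speed=0.3)
for yaw in np.deg2rad([146,-34]):
    q=solver.solve_ik([0.481,0.295,0.35],ori(yaw)); print(np.round(q,2) if q is not None else None)
yaw=min(np.deg2rad([146,-34]),key=lambda y:abs(solver.solve_ik([0.481,0.295,0.35],ori(y))[6]))
env.movep([0.481,0.295,0.35],ori(yaw)); st(np.rad2deg(yaw))
env.move_l([0.481,0.295,0.09],speed=0.25)
print(env.move_l([0.481,0.295,0.018],speed=0.08,threshold=6)); st()
grasp(); st("grasped")
env.move_l([0.481,0.295,0.16],speed=0.15); st("up")
shot("side","lift",(270,180,400,355),3)
print(np.round(telemetry.state()["qpos"],2))
tips("lid_top")
E
```

```text
[ 0.21  0.48 -1.23  1.52  0.45  1.46  1.52]
[ 0.12  0.4  -1.04  1.52  0.35  1.42 -1.53]
146.0 5.18 p [0.4816 0.2942 0.3498] f [-0.3  0.   0.1] m [ 0.04  0.02 -0.01] w 0.0856 q7 1.52
False
 7.42 p [0.4812 0.2953 0.0184] f [-0.3  0.4 -0.2] m [ 0.02 -0.   -0.05] w 0.0855 q7 1.23
grasped 7.95 p [0.4812 0.2952 0.0186] f [-0.5 -1.   5.8] m [-0.12  0.27 -0.04] w 0.0341 q7 1.23
up 9.05 p [0.4806 0.2944 0.159 ] f [-0.5 -0.3 -4.3] m [-0.01  0.05  0.03] w 0.0344 q7 1.37
[ 0.14  0.64 -1.1   1.78  0.63  1.13  1.37]
side lid_top [([0.312, 0.3233, 0.0448], 0.82), ([0.4769, 0.2927, 0.1903], 0.79), ([0.4224, 0.1447, 0.0438], 0.64), ([0.7493, 0.2067, 0.0023], 0.21)]
top lid_top [([0.309, 0.3167, 0.042], 0.73), ([0.4251, 0.1522, 0.0444], 0.61)]
```

```bash
python3 - <<'E'
from h import *
def many(c,l,near,n=4):
    o=[]
    for i in range(n):
        optics.read_camera(c)
        o+=[d["point"] for d in optics.tip_of(c,l) if np.linalg.norm(np.array(d["point"])-near)<0.04]
    o=np.array(o); print(c,l,len(o),np.round(o.mean(0),4) if len(o) else None,np.round(o.std(0),4) if len(o) else None)
L=[.479,.294,.187];M=[.603,.087,.106]
for c in("side","top"):
    many(c,"lid_top",L); many(c,"mouth",M); many(c,"lid",[.479,.294,.141],3); many(c,"stand",[.603,.087,0],3); many(c,"peg_top",[.44,.075,.23]); many(c,"foot",[.516,.041,.153],3)
st()
E
```

```text
side lid_top 4 [0.4799 0.2909 0.1884] [0.0011 0.0012 0.0023]
side mouth 4 [0.6014 0.0889 0.107 ] [0.0013 0.0009 0.0007]
side lid 3 [0.4825 0.296  0.1434] [0.0017 0.0018 0.0009]
side stand 3 [ 0.5994  0.0866 -0.    ] [0.0002 0.0016 0.0005]
side peg_top 4 [0.4418 0.0772 0.2294] [0.001  0.0006 0.0009]
side foot 0 None None
top lid_top 4 [0.4772 0.293  0.1911] [0.0015 0.0017 0.0014]
top mouth 4 [0.6022 0.0892 0.1033] [0.0017 0.0015 0.0017]
top lid 3 [0.4816 0.2926 0.1401] [0.0009 0.0016 0.0006]
top stand 3 [ 5.976e-01  8.960e-02 -5.000e-04] [0.0014 0.0008 0.0011]
top peg_top 4 [0.4414 0.0756 0.2326] [0.0013 0.002  0.0016]
top foot 3 [0.5164 0.0388 0.1477] [0.0003 0.002  0.0012]
 13.5 p [0.481 0.295 0.16 ] f [ 0.1  0.6 -4.5] m [ 0.04  0.02 -0.03] w 0.0344 q7 1.37
```

View pics/lift.png

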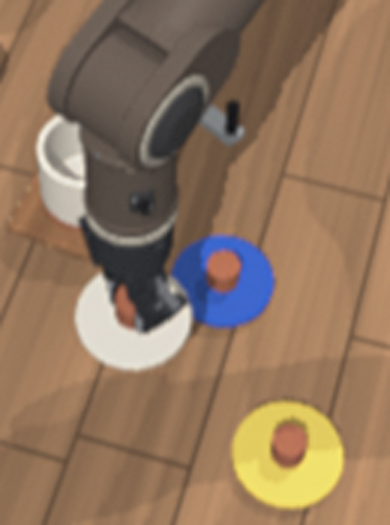

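The lid is held level at crop (133,315), centred to within about 2 mm. Now I'll place it.

```bash
python3 - <<'E'
from h import *
x,y=0.6015,0.0903
print(env.move_l([x,y,0.165],speed=0.15,threshold=10)); st()
print(env.move_l([x,y,0.130],speed=0.1,threshold=6)); st()
print(env.move_l([x,y,0.1135],speed=0.03,threshold=6)); st("down")
E
```

```text
False
 15.23 p [0.601  0.0914 0.1651] f [ 0.5 -0.5 -4. ] m [0.03 0.02 0.01] w 0.0343 q7 1.79
False
 15.73 p [0.6011 0.0904 0.1292] f [ 0.2 -0.1 -4.1] m [ 0.08 -0.04 -0.04] w 0.0342 q7 1.76
True
down 16.21 p [0.6016 0.0902 0.1167] f [-0.5 -0.3  6.6] m [-0.11  0.31  0.06] w 0.0345 q7 1.75
```

```bash
python3 - <<'E'
from h import *
ungrasp(); st()
x,y=0.6015,0.0903
env.move_l([x,y,0.30],speed=0.25)
env.move_l([0.45,0.22,0.36],speed=0.3)
tips("lid_top"); tips("lid")
shot("top","seated",(240,150,340,250),5); st()
E
```

```text
16.76 p [0.6008 0.0898 0.1154] f [ 0.5 -0.8 -0.1] m [0.01 0.   0.02] w 0.0856 q7 1.75
side lid_top [([0.5989, 0.0862, 0.1438], 0.96), ([0.4233, 0.1455, 0.0457], 0.63)]
top lid_top [([0.6019, 0.0862, 0.146], 0.76), ([0.7903, 0.0163, -0.0001], 0.18)]
side lid [([0.4246, 0.1529, 0.0004], 0.97), ([0.3115, 0.3246, -0.0013], 0.9), ([0.6006, 0.0887, 0.1018], 0.83), ([0.6001, 0.0897, 0.1439], 0.72)]
top lid [([0.424, 0.1534, 0.0009], 0.97), ([0.6035, 0.0867, 0.0978], 0.71)]
 18.94 p [0.4502 0.2197 0.3598] f [ 0.   1.4 -0.1] m [0.03 0.05 0.01] w 0.0855 q7 1.67
```

View pics/seated.png

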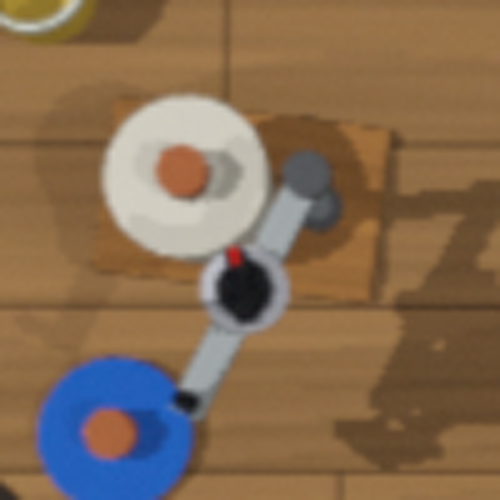

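The lid is seated: in the crop its grip is at (183,172) and the disc is concentric with the crock. Measured z is about 0.098. Now I'll swing the bar by pushing the peg with shut fingers.

```bash
python3 - <<'E'
from h import *
P=np.array([0.5918,0.0025]); 
def pose(deg,off,z=0.202):
    a=np.deg2rad(deg); u=np.array([np.cos(a),np.sin(a)]); t=np.array([-u[1],u[0]])
    return [*(P+0.163*u+off*t),z], ori(a-np.pi/2)
grasp()
p,o=pose(153.8,0.05,0.30); env.movep(p,o); st("above")
p,o=pose(153.8,0.05); print(env.move_l(p,o,speed=0.2,threshold=8)); st()
hit=False
for d in list(np.arange(152,88,-8))+[86.5]:
    p,o=pose(d,0.0215); hit=env.move_l(p,o,speed=0.12,threshold=7)
    if hit: st(f"hit {d}"); break
st("end")
tips("peg_top",("top",)); tips("foot",("side",))
E
```

```text
above 20.53 p [0.4239 0.0304 0.3005] f [0.1 1.5 0.4] m [ 0.03 -0.   -0.03] w -0.0002 q7 0.85
False
 21.18 p [0.4242 0.0311 0.2028] f [-0.   0.3  0.2] m [ 0.01 -0.01  0.05] w 0.0003 q7 0.67
end 24.38 p [0.5793 0.1663 0.2018] f [-0.6  0.2  0.7] m [ 0.03  0.01 -0.02] w -0.0001 q7 -0.71
top peg_top [([0.6017, 0.1664, 0.2339], 0.73)]
side foot []
```

```bash
python3 - <<'E'
from h import *
P=np.array([0.5918,0.0025])
def pose(deg,off,z=0.202):
    a=np.deg2rad(deg); u=np.array([np.cos(a),np.sin(a)]); t=np.array([-u[1],u[0]])
    return [*(P+0.163*u+off*t),z], ori(a-np.pi/2)
p,o=pose(76,0.0215); print(env.move_l(p,o,speed=0.025,threshold=6)); s=st("stop")
d=np.array(s["tool_pos"])[:2]; a=np.deg2rad(83.8)
env.move_l([*(d+0.03*np.array([-np.sin(a),np.cos(a)])),0.202],speed=0.15)
q=telemetry.state()["tool_pos"]; env.move_l([q[0],q[1],0.33],speed=0.25)
env.move_l([0.48,0.2,0.36],speed=0.3)
for i in range(2): tips("peg_top"); tips("knob_grip"); tips("screw",("top",)); tips("knob",("top",))
shot("top","bar",(250,150,330,230),6); st()
E
```

```text
True
stop 25.18 p [0.5898 0.1666 0.2014] f [-0.4 -0.1 -0.4] m [0.07 0.1  0.02] w 0.0001 q7 -0.77
side peg_top [([0.6094, 0.1664, 0.2286], 0.58)]
top peg_top [([0.6084, 0.1659, 0.2333], 0.73)]
side knob_grip [([0.5961, 0.0871, 0.2375], 0.57)]
top knob_grip [([0.6063, 0.0885, 0.2334], 0.46)]
top screw [([0.6033, 0.0858, 0.197], 0.57), ([0.7576, -0.2279, -0.0022], 0.35), ([0.4336, -0.3803, 0.0028], 0.15)]
top knob [([0.6025, 0.0884, 0.2046], 0.51)]
side peg_top [([0.6091, 0.1692, 0.2309], 0.57)]
top peg_top [([0.6079, 0.1666, 0.2307], 0.84), ([0.6047, 0.0835, 0.1484], 0.59)]
side knob_grip [([0.5989, 0.0888, 0.2335], 0.44)]
top knob_grip [([0.6039, 0.0914, 0.2319], 0.68)]
top screw [([0.602, 0.0873, 0.1952], 0.59)]
top knob [([0.5978, 0.0878, 0.2051], 0.44)]
 27.88 p [0.48 0.2  0.36] f [ 0.2  0.  -0.1] m [ 0.06  0.02 -0.01] w -0.0002 q7 -0.77
```

View pics/bar.png

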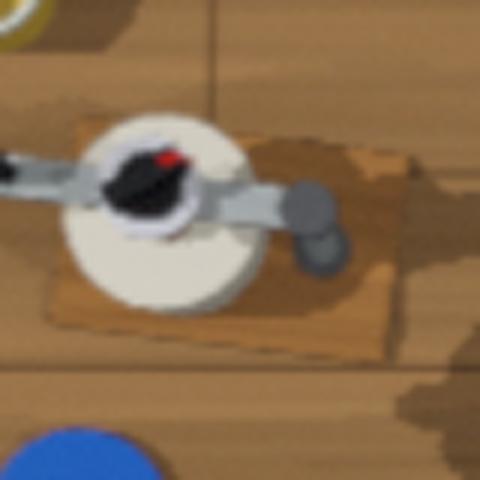

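The bar is at its stop: the peg is at about (0.609,0.167), which is 84° along the board. In the crop the wing runs from (108,205) to the red mark at (170,158). I'll compute the wing's yaw from pixels.

```bash
cat >> h.py <<'E'
def ray(c,px,z):
    m=optics.camera_model(c); R=np.array(m["R"]); t=np.array(m["t"])
    C=-R.T@t; d=np.c_[(px[:,0]-m["cx"])/m["fx"],(px[:,1]-m["cy"])/m["fy"],np.ones(len(px))]@R
    return (C+d*((z-C[2])/d[:,2])[:,None])[:,:2]
def marks(c,ctr=(0.6015,0.0875),z=0.242,zc=0.2):
    im=optics.read_camera(c).astype(int); r,g,b=im[...,0],im[...,1],im[...,2]
    m=(r>110)&(r-g>70)&(r-b>70); v,u=np.nonzero(m); px=np.c_[u,v].astype(float)+0.0
    w=ray(c,px,z); k=np.hypot(*(w-ctr).T)<0.045
    red=w[k]; print(c,"red",k.sum(),red.round(3).tolist() if k.sum()<12 else red.mean(0).round(4))
    if k.sum():
        d=red.mean(0)-ctr; print(" yaw red",np.rad2deg(np.arctan2(d[1],d[0])).round(1),np.hypot(*d).round(4))
    v,u=np.nonzero(im.max(2)<70); px=np.c_[u,v].astype(float); w=ray(c,px,z); k=np.hypot(*(w-ctr).T)<0.035
    w=np.r_[w[k],red]; cc=w.mean(0); ev,V=np.linalg.eigh(np.cov(w.T)); a=V[:,1]
    print(" dark",k.sum(),"ctr",cc.round(4),"yaw pca",np.rad2deg(np.arctan2(a[1],a[0])).round(1),"sd",np.sqrt(ev).round(4))
E
python3 - <<'E'
from h import *
marks("top"); marks("side")
shot("side","knob_s",(280,180,345,235),8)
E
```

```text
top red 6 [[0.613, 0.072], [0.61, 0.078], [0.61, 0.075], [0.61, 0.072], [0.61, 0.068], [0.607, 0.075]]
 yaw red -59.6 0.0167
 dark 92 ctr [0.5958 0.084 ] yaw pca 114.7 sd [0.0079 0.0102]
side red 6 [[0.612, 0.068], [0.61, 0.067], [0.611, 0.071], [0.608, 0.07], [0.61, 0.075], [0.607, 0.074]]
 yaw red -63.7 0.0186
 dark 79 ctr [0.5962 0.1002] yaw pca 116.1 sd [0.0071 0.0147]
```

View pics/knob_s.png

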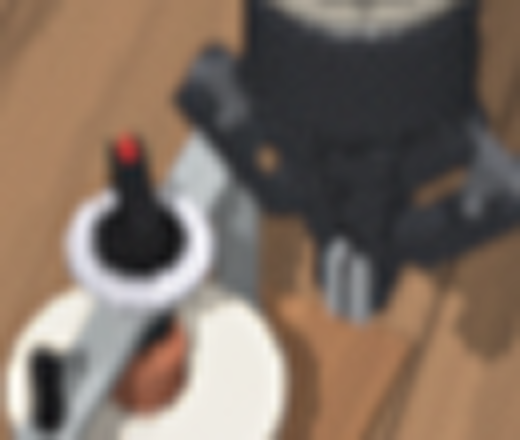

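In the side crop the mark at (127,150) points away from the collar centre, which gives a wing yaw of about −60°. I'll grip the wing with tool yaw 30° and start turning.

```bash
cat >> h.py <<'E'
KX,KY,KZ,Y0=0.6015,0.0875,0.2165,np.deg2rad(30)
def turn(a0,a1,step,lim=1e9):
    a=a0
    while a<a1-1e-6:
        a=min(a+step,a1); env.movep([KX,KY,KZ-0.006*a],ori(Y0-a))
        s=telemetry.state(); print(f"a {a:.2f} t {s['time_s']:.2f} mz {s['ft_torque'][2]:.3f} f",np.round(s['force'],1),"m",np.round(s["ft_torque"],2),"w",round(s["width"],4),"q7",round(s["qpos"][6],2))
        if abs(s['ft_torque'][2])>lim: break
    return a
E
python3 - <<'E'
from h import *
ungrasp()
env.movep([KX,KY,0.31],ori(Y0)); st("above")
q=solver.solve_ik([KX,KY,KZ-0.012],ori(Y0-2.3)); print("end ik",None if q is None else np.round(q,2))
print(env.move_l([KX,KY,KZ],speed=0.12,threshold=6)); st()
grasp(); st("grip")
turn(0,0.2,0.1)
E
```

```text
above 29.61 p [0.6009 0.0888 0.3102] f [0.5 0.9 0.4] m [ 0.02  0.01 -0.01] w 0.0851 q7 0.04
end ik [ 0.    0.43 -0.31  1.66  0.14  1.08 -2.12]
False
 30.53 p [0.6019 0.0879 0.2174] f [-0.4 -0.7  0.5] m [0.01 0.04 0.  ] w 0.0852 q7 -0.01
grip 31.18 p [0.6014 0.0874 0.2167] f [-1.7 -0.4  2.7] m [-0.22  0.33  0.11] w 0.0129 q7 -0.01
a 0.10 t 31.43 mz -0.198 f [-2.6 -1.   2.8] m [-0.17  0.31 -0.2 ] w 0.0129 q7 -0.1
a 0.20 t 31.68 mz -0.227 f [-1.8 -0.7  2.8] m [-0.25  0.38 -0.23] w 0.0128 q7 -0.19
```

```bash
python3 - <<'E'
from h import *
turn(0.2,0.6,0.1); env.sleep(0.2); st("settled")
turn(0.6,0.8,0.05,0.33)
E
```

```text
a 0.30 t 31.93 mz -0.226 f [-1.3 -1.   3.3] m [-0.24  0.34 -0.23] w 0.0128 q7 -0.28
a 0.40 t 32.18 mz -0.229 f [-0.9  0.2  4.2] m [-0.25  0.41 -0.23] w 0.0125 q7 -0.37
a 0.50 t 32.43 mz -0.150 f [-1.  -0.5  4.5] m [-0.25  0.34 -0.15] w 0.013 q7 -0.46
a 0.60 t 32.68 mz -0.189 f [-1.1 -1.   5. ] m [-0.25  0.3  -0.19] w 0.0131 q7 -0.55
settled 32.88 p [0.6016 0.0874 0.213 ] f [-1.3 -1.4  4.9] m [-0.27  0.26 -0.1 ] w 0.013 q7 -0.55
a 0.65 t 33.13 mz 0.027 f [-0.5 -1.2  4.8] m [-0.31  0.21  0.03] w 0.0132 q7 -0.6
a 0.70 t 33.38 mz -0.078 f [-0.2 -1.8  5. ] m [-0.29  0.16 -0.08] w 0.0128 q7 -0.64
a 0.75 t 33.63 mz -0.074 f [-1.1 -0.9  4.9] m [-0.33  0.15 -0.07] w 0.013 q7 -0.69
a 0.80 t 33.88 mz -0.014 f [ 0.6 -1.7  5.5] m [-0.27  0.15 -0.01] w 0.0127 q7 -0.73
```

```bash
python3 - <<'E'
from h import *
shot("side","turn1",(270,160,370,260),4)
a=cv2.imread("pics/turn1.png"); shot("top","x",(250,150,330,250),4)
cv2.imwrite("pics/turn1b.png",np.hstack([a,cv2.imread("pics/x.png")])); tips("foot"); tips("screw")
E
```

```text
side foot []
top foot []
side screw [([0.6012, 0.0843, 0.1894], 0.73)]
top screw []
```

View pics/turn1b.png

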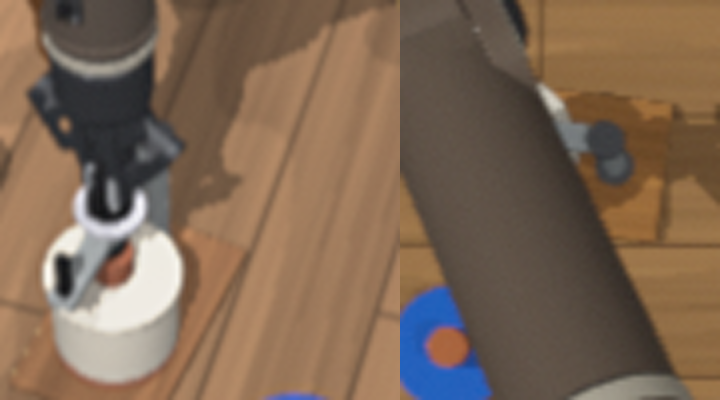

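Both sinking (about 6 mm at the collar) and grip show the screw is turning. I'll continue in 0.04 rad steps and watch the moment.

```bash
python3 - <<'E'
from h import *
turn(0.8,1.2,0.04,0.16)
E
```

```text
a 0.84 t 34.63 mz 0.039 f [-0.1 -1.8  5.8] m [-0.38  0.13  0.04] w 0.0127 q7 -0.77
a 0.88 t 34.88 mz 0.025 f [-0.3 -2.5  4.6] m [-0.33  0.14  0.03] w 0.0129 q7 -0.81
a 0.92 t 35.13 mz 0.071 f [-0.8 -1.8  6.2] m [-0.39  0.23  0.07] w 0.0129 q7 -0.84
a 0.96 t 35.38 mz 0.130 f [-1.1 -2.   7.8] m [-0.44  0.32  0.13] w 0.0128 q7 -0.88
a 1.00 t 35.63 mz 0.221 f [-1.8 -2.6  9.5] m [-0.52  0.45  0.22] w 0.0128 q7 -0.92
```

```bash
python3 - <<'E'
from h import *
turn(1.0,1.12,0.04)
E
```

```text
a 1.04 t 35.88 mz 0.214 f [-2.  -2.3 10.2] m [-0.49  0.54  0.21] w 0.0128 q7 -0.95
a 1.08 t 36.13 mz 0.235 f [-1.9 -2.4 11.9] m [-0.56  0.65  0.24] w 0.0128 q7 -0.99
a 1.12 t 36.38 mz 0.195 f [-3.2 -3.  13. ] m [-0.55  0.75  0.2 ] w 0.0127 q7 -1.03
```

The moment is level at about 0.21 from a≈1.0, and Fz climbs because the knob no longer sinks, so the clutch is slipping. I'll turn to 1.24 at constant height, release and look.

```bash
python3 - <<'E'
from h import *
z=KZ-0.006*1.04
for a in (1.16,1.20,1.24):
    env.movep([KX,KY,z],ori(Y0-a)); st(a)
ungrasp(); env.move_l([KX,KY,0.31],speed=0.2); env.move_l([0.45,0.22,0.36],speed=0.3); st()
print("tool wing yaw",30-90-np.rad2deg(1.24))
K=np.array([KX,KY])
for c in("top","side"):
    im=optics.read_camera(c).astype(int); r,g,b=im[...,0],im[...,1],im[...,2]
    v,u=np.nonzero((r>100)&(r-g>50)&(r-b>50)&(np.abs(g-b)<30)); px=np.c_[u,v].astype(float)
    w=ray(c,px,0.236); k=np.hypot(*(w-K).T)<0.05
    for p,ww,w2 in zip(px[k],w[k],ray(c,px[k],0.194)): print(c,p,im[int(p[1]),int(p[0])],"k",np.round(ww-K,3),"s",np.round(w2-K,3))
    r0=(255,155,320,215) if c=="top" else (275,180,340,240)
    cv2.imwrite(f"pics/e_{c}.png",cv2.resize(im[r0[1]:r0[3],r0[0]:r0[2],::-1].astype(np.uint8),(400,370),interpolation=cv2.INTER_CUBIC))
cv2.imwrite("pics/e.png",np.hstack([cv2.imread("pics/e_top.png"),cv2.imread("pics/e_side.png")]))
tips("lid_top"); tips("screw"); tips("peg_top",("top",))
E
```

```text
1.16 36.63 p [0.6019 0.0874 0.2112] f [-2.9 -1.8  9.8] m [-0.52  0.51  0.21] w 0.0132 q7 -1.06
1.2 36.88 p [0.6018 0.0874 0.2112] f [-1.7 -1.5 10.6] m [-0.52  0.49  0.26] w 0.0135 q7 -1.1
1.24 37.13 p [0.6018 0.0874 0.2111] f [-1.9 -2.6 10.8] m [-0.51  0.46  0.23] w 0.0129 q7 -1.13
 39.33 p [0.4509 0.2184 0.3591] f [-0.  -0.5 -1.3] m [-0.   -0.07 -0.03] w 0.0854 q7 -1.36
tool wing yaw -131.04676659622208
top [277. 181.] [102  33  34] k [-0.006 -0.012] s [-0.    -0.008]
top [276. 182.] [135  31  32] k [-0.01  -0.009] s [-0.003 -0.005]
top [277. 182.] [162  33  30] k [-0.01  -0.012] s [-0.003 -0.008]
top [278. 182.] [142  35  32] k [-0.01  -0.016] s [-0.003 -0.011]
top [276. 183.] [105  30  31] k [-0.013 -0.009] s [-0.007 -0.005]
top [277. 183.] [153  32  30] k [-0.013 -0.012] s [-0.007 -0.008]
top [278. 183.] [163  28  22] k [-0.013 -0.016] s [-0.007 -0.011]
top [279. 183.] [137  32  29] k [-0.013 -0.019] s [-0.007 -0.014]
top [278. 184.] [123  29  29] k [-0.016 -0.016] s [-0.01  -0.011]
top [279. 184.] [123  26  21] k [-0.016 -0.019] s [-0.01  -0.014]
top [280. 184.] [107  42  41] k 
[... 267 characters left out ...]
 [-0.01  -0.015] s [ 0.002 -0.046]
side [302. 201.] [172  65  64] k [-0.013 -0.016] s [-0.001 -0.047]
side [300. 202.] [103  43  45] k [-0.008 -0.01 ] s [ 0.004 -0.042]
side [301. 202.] [142  47  46] k [-0.011 -0.011] s [ 0.001 -0.043]
side [302. 202.] [120  42  42] k [-0.014 -0.012] s [-0.003 -0.044]
side lid_top [([0.3108, 0.3211, 0.0439], 0.89), ([0.4268, 0.1436, 0.0431], 0.75), ([0.5998, 0.0871, 0.1481], 0.61)]
top lid_top [([0.6, 0.0862, 0.1479], 0.97), ([0.4247, 0.1498, 0.0449], 0.82)]
side screw [([0.6094, 0.1668, 0.2292], 0.64), ([0.6009, 0.0851, 0.1863], 0.5), ([0.7489, 0.2043, 0.0018], 0.46)]
top screw [([0.601, 0.0877, 0.1845], 0.75)]
top peg_top [([0.6088, 0.1655, 0.2329], 0.63)]
```

View pics/e.png

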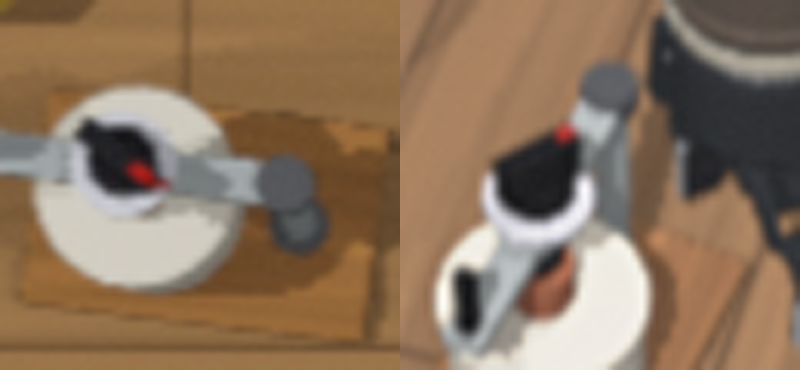

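The knob mark is at yaw about −130°, as expected. A darker red tip at crop (165,185) looks like the collar mark, so I'll sample redness round both radii.

```bash
python3 - <<'E'
from h import *
m=optics.camera_model("top"); R=np.array(m["R"]);t=np.array(m["t"])
acc=np.mean([optics.read_camera("top").astype(float) for _ in range(3)],0).astype(np.float32)
red=(acc[...,0]-np.maximum(acc[...,1],acc[...,2])).astype(np.float32)
A=np.deg2rad(np.arange(-180,-59,6))
def prof(r,z,c=(0.601,0.0872)):
    X=np.c_[c[0]+r*np.cos(A),c[1]+r*np.sin(A),np.full(len(A),z)]@R.T+t
    u=m["fx"]*X[:,0]/X[:,2]+m["cx"]; v=m["fy"]*X[:,1]/X[:,2]+m["cy"]
    return cv2.remap(red,u.astype(np.float32)[None],v.astype(np.float32)[None],cv2.INTER_LINEAR)[0]
print("ang ",np.rad2deg(A).astype(int).tolist())
for r,z in((.016,.236),(.02,.236),(.023,.236),(.024,.196),(.027,.196),(.029,.196),(.027,.191),(.029,.191)): print(r,z,prof(r,z).astype(int).tolist())
print(red[179:190,272:288].astype(int)); st()
E
```

```text
ang  [-180, -174, -168, -162, -156, -150, -144, -138, -132, -126, -119, -114, -108, -102, -96, -90, -84, -78, -72, -66, -59]
0.016 0.236 [-3, -4, -3, 0, 9, 32, 66, 100, 122, 124, 97, 62, 32, 11, 2, -1, -2, -3, -4, -4, -4]
0.02 0.236 [-4, -4, -4, -3, 0, 10, 39, 79, 116, 121, 88, 46, 12, 0, -4, -4, -5, -5, -6, -7, -7]
0.023 0.236 [-6, -6, -5, -5, -5, -1, 10, 56, 96, 100, 58, 11, -3, -6, -6, -6, -6, -7, -7, -7, -5]
0.024 0.196 [-6, -6, -6, -7, -7, -6, -5, -1, 3, 23, 38, 39, 10, -3, -6, -6, -7, -6, -5, -4, -6]
0.027 0.196 [-2, -2, -1, 0, 1, 0, 2, 0, 2, 5, 24, 21, 5, -5, -6, -6, -6, -2, 0, 0, 0]
0.029 0.196 [2, 3, 3, 4, 7, 7, 9, 7, 4, 3, 10, 4, -2, -5, -6, -6, -4, 0, 2, 2, 2]
0.027 0.191 [0, 0, 0, 2, 4, 2, 5, 4, 3, 2, 18, 16, 4, -5, -6, -6, -6, -2, 0, 0, 0]
0.029 0.191 [3, 4, 5, 6, 7, 9, 10, 9, 5, 3, 5, 0, -2, -5, -5, -6, -4, 0, 2, 3, 2]
[[ -3  -3  -3  -1  -3  -1  -1  -3  -6  -7  -6   1   2   2   2   2]
 [ -3  -4  -4   0   7  13   6  -1  -6  -7  -7  -6  -3  -2  -2  -2]
 [ -2  -3  -2  14  50  69  45  13  -5  -6  -7  -7  -6  -5  -5  -5]
 [ -3  -3   2  42 101 129 109  57   0  -7  -6  -6  -5  -6  -5  -6]
 [ -4  -3  -2  16  72 121 134 109  24   1  -2  -5  -5  -5  -5  -5]
 [ -3  -4  -4   0  18  56  94  98  64  47  29  -1  -5  -5  -5  -5]
 [ -3  -3  -3  -3  -1   3  23  38  36  35  29   0  -3  -5  -6  -6]
 [ -7  -6  -5  -5  -6  -6  -5   0   2   1   3   0  -1  -1  -2  -3]
 [ -8  -7  -7  -7  -8  -8  -7  -5  -3   5   4   3   3   3   3   2]
 [ -6  -7  -7  -8  -8  -7  -6  -2  11   9   4   4   4   3   3   3]
 [  0  -4  -5  -5  -4   0   6  10   8   5   4   4   4   4   4   5]]
 40.08 p [0.45 0.22 0.36] f [-0.3 -0.8  0.6] m [ 0.02 -0.01 -0.01] w 0.0855 q7 -1.36
```

The knob mark is at about −129° and the collar mark at about −117°. They are parted by roughly 12° clockwise, which matches the 0.2 rad of slip estimated from the moment. I'm handing the job in.

```bash
python3 - <<'E'
from h import *
print(workorder.job_done())
E
```

```text
the job is handed in; nothing more can be done
None
```

I closed up the crock and handed the job in at about 40 s on the robot clock: lid seated, bar at its stop, knob tightened until the clutch slipped about 12° (estimated from the camera), and the gripper clear; the mugs, glasses and bowls were never approached, and no verdict was shown.

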